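# Sort the ring modules into their carriers

### The job

Sort the four ring modules into the two carriers: the two with red circles go into the red carrier and the two with the light-grey ring into the blue carrier, one in each pocket, face up and lying flat on the pocket floor. Leave the roll of tape, the tin and the marker pen where they lie.

Things in the scene. Friction and masses are not known exactly. Their poses are not given: they have to be found in the camera images.
- red_module_1: One of two black ring modules of the red kind: seen from above a black disc with thin red circles. Round, 36 mm in diameter, 22 mm high, 20 to 45 g, lying face up. The two red ones are alike and interchangeable. Origin: centre of the underside; z up. Grip it across the diameter from above, on its upper 10 mm (the lower part is narrower to the eye). Loose.
- red_module_2: One of two black ring modules of the red kind: seen from above a black disc with thin red circles. Round, 36 mm in diameter, 22 mm high, 20 to 45 g, lying face up. The two red ones are alike and interchangeable. Origin: centre of the underside; z up. Grip it across the diameter from above, on its upper 10 mm (the lower part is narrower to the eye). Loose.
- light_module_1: One of two black ring modules of the light kind: seen from above a black disc with a broad light-grey ring set with dots. Round, 36 mm in diameter, 22 mm high, 20 to 45 g, lying face up. The two light ones are alike and interchangeable. Origin: centre of the underside; z up. Grip it across the diameter from above, on its upper 10 mm (the lower part is narrower to the eye). Loose.
- light_module_2: One of two black ring modules of the light kind: seen from above a black disc with a broad light-grey ring set with dots. Round, 36 mm in diameter, 22 mm high, 20 to 45 g, lying face up. The two light ones are alike and interchangeable. Origin: centre of the underside; z up. Grip it across the diameter from above, on its upper 10 mm (the lower part is narrower to the eye). Loose.
- red_carrier: Red two-pocket carrier, a fixed flat plate 164 mm (its x) by 84 mm (its y) by 12 mm thick. Two round pockets, 56 mm in diameter, 7 mm deep, with grey floors, are centred at x = -40 mm and x = +40 mm, y = 0 in its frame; the pocket floors are 5 mm above the worktop, the plate's top 12 mm. Origin: centre of the underside; z up.
- blue_carrier: Blue two-pocket carrier, a fixed flat plate 164 mm (its x) by 84 mm (its y) by 12 mm thick. Two round pockets, 56 mm in diameter, 7 mm deep, with grey floors, are centred at x = -40 mm and x = +40 mm, y = 0 in its frame; the pocket floors are 5 mm above the worktop, the plate's top 12 mm. Origin: centre of the underside; z up.
- tape_roll: Bystander, to be left alone: roll of dark brown tape with a card core, 53 mm in diameter, 19 mm high, lying flat. Origin: centre of the underside. Loose.
- tin: Bystander, to be left alone: open round tin of small brass inserts, 63 mm in diameter, 19 mm high. Origin: centre of the underside. Loose.
- pen: Bystander, to be left alone: black marker pen with a white band, 135 mm long (its y), 10 mm wide, 12 mm high, lying on its side. Origin: centre of the underside. Loose.
There are look-alikes about, which are no part of the job. What is shaped like the light_module_2 but turquoise or yellow is not meant.

How it is judged:
By the outcome, as a careful person would: the job done as asked, in the order asked, and still so for the second after the job is handed in, with the robot touching nothing.
It also fails if it takes over 99 s, if anything falls off the work surface, if the arm or the gripper's body presses on something with over 40 N, if the wrist force passes 120 N, or if a joint passes its speed limit or range.

### The arm

A 7-joint arm with a two-finger parallel gripper is mounted at the origin on a cart in front of the work surface, level with it; the furniture and walls round the work are solid. World frame = base frame: x ahead of the robot, y to its left, z up, the work surface at z = 0. Lengths are in m, angles in rad, forces in N, time in s.
With the tool pointing down it reaches from about 0.35 to 0.9 m from the base axis. Payload 8.1 kg.
Tool frame: the origin (TCP) lies at the very end of the fingers, on their centre line; the grasp point (between the pads) lies 19 mm behind it; z points along the fingers, y is the line along which they close (so a half turn about z gives the same grasp; the last joint's range is limited). The gripper opens to 85 mm and grips with 20 to 120 N. Pads are 22 mm wide; open, the fingers measure 114 mm over their backs; the gripper's body (76 mm by 85 mm) begins 54 mm behind the grasp point. The pads swing forward as they close: fully open they stand 13 mm farther back than shut.
Start: joints at [1.135, 0.434, 0.025, 1.573, -0.012, 1.134, -0.075], TCP at [0.204, -0.591, 0.191] pointing down, gripper open.
Joint ranges: [-2.62, 2.62], [-0.44, 2.09], [-1.27, 1.32], [0.08, 2.57], [-1.32, 4.46], [0.12, 2], [-2.74, 2.74]. Speed limits (rad/s): [2.22, 2.22, 3.01, 3.01, 3.14, 3.14, 3.14].

### API

Orientations are given as a unit quaternion [w, x, y, z].
In Python, from plant import monitor, eyes, job gives the robot as it stands.
- The arm moves only by the shell command python3 -m handwheel 'ROWS' [OPENING]. ROWS is a JSON object of lists of equal length, an entry for each row: "translation": the shift along the tool's x, y, z scaled (see below), a list of three; "rotation": the turn, a rotation vector about the tool's x, y, z scaled (see below), a list of three. A call has 1 to 8 rows; each row is the pose to reach, as a shift and turn from the pose commanded when the call began, along the tool's axes at that moment, turning the shorter way round; what a row does not reach only later rows make up. The controller multiplies each number of a shift by 15 cm and each number of a turn by 180 degrees. A row lasts 1/12 s, in which the tool goes at most 41.7 mm and 7.16 degrees, less where a joint would pass 70% of its speed; a pose out of reach is approached as far as the arm can. A call with a number of a shift or a turn outside -1 to 1 is refused whole. A call with a gripper value outside its range is refused whole. OPENING is the opening, from -1 (shut) to 1 (fully open), set as the call begins (- or left out, the last holds). The fingers move at their own pace and stop on an object; the grip force is fixed at half the most. Time passes only in rows, so rows that repeat a pose let the fingers close. It gives the time, the measured TCP pose, the force, the opening and the grip force at its end, in the units of the state.
- monitor.sense(): the state, without advancing time (a new reading comes with each control period).
- eyes.grab_frame(name): name is "side" or "top" or "wrist"; returns a dict with "frame" (420x560x3 uint8, red, green, blue), "depth" (420x560 float32, m along the optical axis (not along the pixel's ray), 0 where there is no reading), "K" (3x3 intrinsics, pixels), "k1" (the pictures are not rectified: a ray, as slopes to the right and down, at radius r is drawn at 1 + k1 r^2 times it, then the intrinsics apply), "rvec" (rotation vector, rad) and "tvec" (3), from world to camera coordinates, as OpenCV has them; the wrist camera has in their place "T_tool_cam" (4x4, takes a point from camera to tool coordinates, whose origin is the TCP and whose axes are the flange's). Camera axes: x right, y down, z forward; pixel columns grow to the right and rows downward; lengths in m; the calibration is good to about 2 mm. A picture is of the moment at which its call begins: read the wrist's pose just before it.
- job.finish_job(): hands the job in; it is judged then, once.
Trained networks look in the newest picture that a camera, given by its name, has taken for a name from the list of things; names that differ only in an ending like _2 or _b are one class to them, and where a whole thing is asked for, a point or a joint stands for the part that bears it (a point fixed in the world has none). Each returns a list of dicts, best first, with "score" (0 to 1); they miss things now and then, are a little off and sometimes report something else, mostly with a low value. They report only what shows in the picture. A call takes as long as a camera call. They do not tell look-alikes from the thing itself.
- eyes.silhouettes(camera, label): "mask" (420x560 bool, what is visible of it) and "position" ([row, column] in pixels, amid what is visible of it).
- eyes.pinpoint(camera, label): "position" ([row, column] in pixels: a listed point, or the origin of a listed thing).
The state is a dict: "time_s": time; "joints": joint angles; "qvel": joint speeds; "joint_torque": joint torques, N m; "eef_pos": TCP position; "ee_rot": TCP orientation; "force": force on the tool from outside, world axes, zero at the start; "moment": the same for the moment, N m; "finger_gap": finger opening in m; "gripper_force": force on a finger pad.
Only numpy, scipy, OpenCV 4.12 (cv2) and the standard library are available. Lean on these libraries where they do the work, as an engineer would, in place of code of your own. Each camera call takes 0.05 s, during which the arm holds its last target. There are 200 camera calls.

## Working session

There is one attempt and no reset: what is moved stays moved. The work goes in short steps, Python scripts to look and compute and a shell command to move; the robot and the scene stay as the last step left them, time stands still between calls to the robot, and variables do not carry over. Pictures are saved under pics/ and viewed, at most 14 in all, crops included, and the job is handed in when it is done.

```bash
ls; mkdir -p pics
cat > h.py <<'E'
import numpy as np, cv2
from plant import monitor, eyes, job
from scipy.spatial.transform import Rotation as R
def campose(f, st=None):
    if 'rvec' in f:
        Rm=cv2.Rodrigues(np.array(f['rvec'],float))[0]; t=np.array(f['tvec'],float).ravel()
        return Rm.T, -Rm.T@t
    q=st['ee_rot']; Rt=R.from_quat([q[1],q[2],q[3],q[0]]).as_matrix()
    T=np.array(f['T_tool_cam']); return Rt@T[:3,:3], Rt@T[:3,3]+np.array(st['eef_pos'])
def ray(f,rc,st=None):
    K=np.array(f['K']); d=cv2.undistortPoints(np.array([[[rc[1],rc[0]]]],float),K,np.array([f['k1'],0,0,0,0.]))[0,0]
    Rc,o=campose(f,st); return o,Rc@np.array([d[0],d[1],1.])
def atz(f,rc,z,st=None):
    o,d=ray(f,rc,st); return o+d*(z-o[2])/d[2]
def atdepth(f,rc,st=None):
    o,d=ray(f,rc,st); r,c=int(round(rc[0])),int(round(rc[1]))
    w=f['depth'][max(r-2,0):r+3,max(c-2,0):c+3]; w=w[w>0]
    return o+d*np.median(w) if w.size else None
E
python3 - <<'E'
from h import *
s=monitor.sense(); print(s)
for n in ['top','side']:
    f=eyes.grab_frame(n); cv2.imwrite(f'pics/{n}0.png',cv2.cvtColor(f['frame'],cv2.COLOR_RGB2BGR))
    print(n,campose(f)[1].round(3))
    for l in ['red_module_1','light_module_1','red_carrier','blue_carrier','tape_roll','tin','pen']:
        for d in eyes.silhouettes(n,l)[:6]:
            p=d['position']; a=atdepth(f,p); print(l,round(d['score'],2),np.round(p),d['mask'].sum(),None if a is None else a.round(3))
E
```

```text
pics
{'time_s': 0.0, 'joints': array([ 1.13540828,  0.43522542,  0.02496807,  1.57409398, -0.01161533,
        1.1340047 , -0.07511083]), 'qvel': array([-1.52049678e-04,  6.07997003e-04, -3.75626420e-05, -2.02886299e-03,
        8.06893856e-04,  2.26455214e-03,  8.37041815e-04]), 'joint_torque': array([-4.55423178e-04, -6.70470142e+01,  1.02496952e+00, -3.16215134e+01,
        1.55209954e-02,  1.25459078e-02,  3.06001198e-05]), 'eef_pos': array([ 0.20393724, -0.59018833,  0.19062565]), 'ee_rot': array([-7.69064677e-04,  9.86194958e-01,  1.65586458e-01, -1.94055739e-04]), 'force': array([-0.4334782 , -0.16396371, -0.18193456]), 'moment': array([0.02695939, 0.0024443 , 0.0259027 ]), 'gripper_force': 0.0, 'finger_gap': 0.08536351662392795}
top [ 0.42  -0.007  0.931]
red_module_1 0.59 [239. 317.] 273 [ 0.461 -0.071  0.022]
red_module_1 0.48 [180. 253.] 281 [0.577 0.054 0.022]
light_module_1 0.8 [172. 307.] 263 [ 0.592 -0.052  0.021]
light_module_1 0.79 [248. 244.] 270 [0.444 0.07  0.02 ]
light_module_1 0.74 [212. 222.] 270 [0.514 0.113 0.021]
light_module_1 0.7 [265. 280.] 284 [ 0.412 -0.     0.021]
red_carrier 0.84 [180. 163.] 3427 [0.578 0.232 0.013]
blue_carrier 0.91 [201. 412.] 3778 [ 0.537 -0.257  0.012]
blue_carrier 0.36 [247. 242.] 266 [0.446 0.074 0.02 ]
tape_roll 0.77 [286. 203.] 360 [0.372 0.149 0.014]
tin 0.73 [286. 377.] 910 [ 0.372 -0.188  0.004]
pen 0.52 [133. 272.] 300 [0.674 0.016 0.01 ]
side [ 0.191 -0.631  0.762]
red_module_1 0.48 [184. 292.] 160 [0.58  0.049 0.022]
light_module_1 0.71 [217. 322.] 230 [ 0.589 -0.064  0.021]
light_module_1 0.69 [176. 252.] 236 [0.515 0.116 0.019]
red_carrier 0.67 [144. 254.] 1710 [0.571 0.222 0.013]
blue_carrier 0.87 [281. 380.] 897 [ 0.607 -0.248  0.012]
blue_carrier 0.5 [216. 320.] 214 [ 0.588 -0.061  0.02 ]
pen 0.58 [186. 337.] 230 [0.674 0.009 0.011]
```

Run:
```python
import cv2
a=cv2.imread('pics/top0.png'); c=a[110:320,100:480]; cv2.imwrite('pics/topc.png',cv2.resize(c,None,fx=2.1,fy=2.1,interpolation=cv2.INTER_CUBIC))
```

```text
(no output)
```

View pics/topc.png

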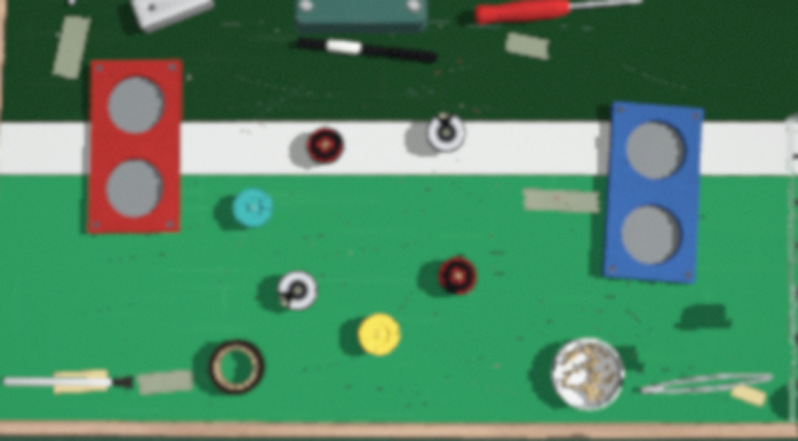

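View pics/side0.png

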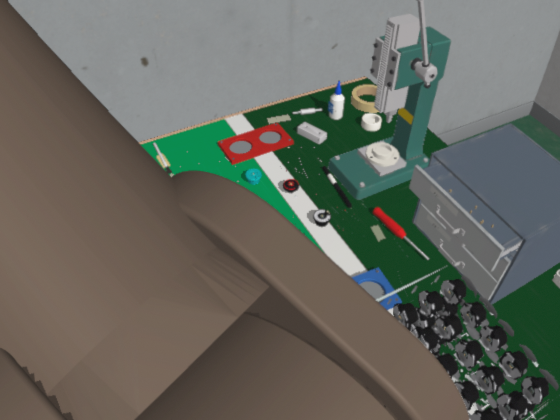

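The top view (crop pixels) shows:
- Red modules at (325,145) and (457,275). These are black discs with red circles, so they fit.
- Light modules at (446,132) and (297,290). They have a light-grey ring around a black centre, so they fit.
- Turquoise at (252,207) and yellow at (379,334). These are look-alikes and stay put.
- Red carrier on the left, blue carrier on the right.

The side view is mostly blocked by the arm, but it confirms red at (291,185), light at (322,217) and turquoise at (253,175).

```bash
cat > m.py <<'E'
from h import *
def grab(): 
    f=eyes.grab_frame('top'); return f
def fit(f,rc,z,rad):
    # depth-free: centroid of contour refined from silhouettes is done by caller
    return atz(f,rc,z)
def pockets(f):
    hsv=cv2.cvtColor(f['frame'],cv2.COLOR_RGB2HSV); out=[]
    for n in ['red_carrier','blue_carrier']:
        d=eyes.silhouettes('top',n)[0]; m=d['mask'].astype(np.uint8)
        cs,_=cv2.findContours(m,cv2.RETR_EXTERNAL,cv2.CHAIN_APPROX_NONE)
        c=cv2.convexHull(max(cs,key=cv2.contourArea)); full=cv2.drawContours(np.zeros_like(m),[c],-1,1,-1)
        g=((hsv[...,1]<70)&(full>0)).astype(np.uint8)
        k,_,st,ce=cv2.connectedComponentsWithStats(g)
        rect=cv2.minAreaRect(c)
        print(n,'centre',atz(f,rect[0][::-1],.012).round(4),'px',np.round(rect[0]),np.round(rect[1]),round(rect[2],1))
        for i in range(1,k):
            if st[i,4]>200: print('  pocket',atz(f,ce[i][::-1],.005).round(4),st[i,4],st[i,2:4])
def modules(f,cam='top',st=None):
    for l in ['red_module_1','light_module_1']:
        for d in eyes.silhouettes(cam,l):
            ys,xs=np.nonzero(d['mask'])
            (cx,cy),r=cv2.minEnclosingCircle(np.c_[xs,ys].astype(np.float32))
            p=eyes and d['position']; 
            m=cv2.erode(d['mask'].astype(np.uint8),np.ones((3,3)))>0
            z=np.nan
            dd=f['depth'][m]; dd=dd[dd>0]
            if dd.size:
                o,v=ray(f,(ys.mean(),xs.mean()),st); z=(o+v*np.median(dd))[2]
            print(l,round(d['score'],2),'px',round(xs.mean()),round(ys.mean()),'cen',atz(f,(ys.mean(),xs.mean()),.022,st)[:2].round(4),'circ',atz(f,(cy,cx),.022,st)[:2].round(4),'r',round(r,1),'z',round(float(z),4), 'rgb',f['frame'][m].mean(0).round())
E
python3 - <<'E'
from m import *
f=grab(); pockets(f); modules(f)
E
```

```text
red_carrier centre [0.5785 0.2303 0.012 ] px [164. 180.] [43. 83.] 2.1
  pocket [0.6215 0.2331 0.005 ] 532 [26 26]
  pocket [0.5413 0.2321 0.005 ] 553 [26 27]
blue_carrier centre [ 0.5358 -0.2547  0.012 ] px [410. 202.] [45. 84.] 2.7
  pocket [ 0.5776 -0.2598  0.005 ] 554 [26 27]
  pocket [ 0.4975 -0.2534  0.005 ] 574 [27 28]
red_module_1 0.7 px 255 179 cen [0.5787 0.0497] circ [0.5787 0.0495] r 9.5 z 0.0211 rgb [87. 47. 47.]
red_module_1 0.57 px 318 241 cen [ 0.4579 -0.072 ] circ [ 0.4583 -0.0721] r 9.7 z 0.0218 rgb [77. 38. 36.]
light_module_1 0.7 px 280 269 cen [4.047e-01 3.000e-04] circ [4.049e-01 1.000e-04] r 8.9 z 0.0211 rgb [243. 225.  93.]
light_module_1 0.67 px 220 209 cen [0.5206 0.1177] circ [0.5205 0.1177] r 9.4 z 0.0211 rgb [ 68. 179. 178.]
light_module_1 0.58 px 312 173 cen [ 0.591  -0.0611] circ [ 0.5908 -0.0611] r 9.2 z 0.0211 rgb [142. 144. 146.]
light_module_1 0.54 px 241 248 cen [0.4449 0.0753] circ [0.4447 0.0754] r 9.1 z 0.0212 rgb [140. 142. 143.]
```

```bash
python3 -m handwheel '{"translation":[[0.2,-0.1,0],[0.4,-0.25,0],[0.6,-0.4,0],[0.8,-0.55,0],[0.9,-0.7,0],[0.9,-0.8,0],[0.9,-0.8,0]],"rotation":[[0,0,0.03],[0,0,0.06],[0,0,0.09],[0,0,0.106],[0,0,0.106],[0,0,0.106],[0,0,0.106]]}' 0.4
```

```text
time_s: 1.63
eef_pos: [0.2933, -0.4299, 0.1917]
ee_rot: [-0.001, 1.0, 0.002, 0.0]
force: [-0.7, 0.1, -0.1]
finger_gap: 0.0597
gripper_force: 0.0
```

```bash
python3 -m handwheel '{"translation":[[0.15,-0.25,0],[0.3,-0.5,0],[0.45,-0.75,0],[0.6,-1,0],[0.6,-1,0]],"rotation":[[0,0,0],[0,0,0],[0,0,0],[0,0,0],[0,0,0]]}' | head -2
python3 -m handwheel '{"translation":[[0.1,-0.25,0],[0.2,-0.5,0],[0.3,-0.75,0],[0.4,-1,0],[0.4,-1,0],[0.4,-1,0],[0.4,-1,0]],"rotation":[[0,0,0],[0,0,0],[0,0,0],[0,0,0],[0,0,0],[0,0,0],[0,0,0]]}'
python3 - <<'E'
from m import *
s=monitor.sense(); f=eyes.grab_frame('wrist'); cv2.imwrite('pics/w1.png',cv2.cvtColor(f['frame'],cv2.COLOR_RGB2BGR))
print(campose(f,s)[1]); modules(f,'wrist',s)
E
```

```text
time_s: 2.05
eef_pos: [0.3865, -0.2779, 0.1918]
time_s: 2.63
eef_pos: [0.4427, -0.1345, 0.1914]
ee_rot: [0.0, 1.0, -0.0, -0.0]
force: [0.1, 0.1, 0.3]
finger_gap: 0.0596
gripper_force: 0.0
[ 0.51672562 -0.13312852  0.37370864]
red_module_1 0.84 px 97 48 cen [0.5794 0.0502] circ [0.5797 0.0497] r 18.7 z 0.021 rgb [66. 28. 28.]
light_module_1 0.92 px 205 31 cen [ 0.5917 -0.0598] circ [ 0.5917 -0.0604] r 20.0 z 0.0204 rgb [133. 138. 135.]
light_module_1 0.89 px 91 178 cen [0.4469 0.0746] circ [0.4484 0.0741] r 18.3 z 0.0202 rgb [126. 131. 128.]
light_module_1 0.57 px 159 212 cen [0.4074 0.0015] circ [0.4072 0.0019] r 16.9 z 0.0202 rgb [240. 221.  48.]
light_module_1 0.56 px 45 109 cen [0.5218 0.1161] circ [0.5224 0.116 ] r 18.6 z 0.0203 rgb [ 37. 168. 163.]
```

View pics/w1.png

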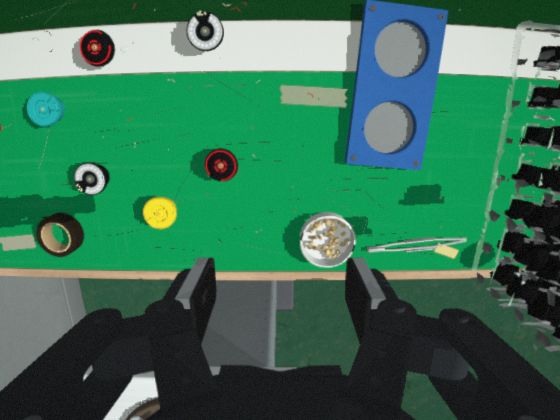

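The wrist view confirms red at (96,47) and (221,165), light at (205,31) and (91,178), and the blue pockets at (401,49) and (389,127). It agrees with the top view to within about 2 mm, and the modules are about 21 mm high.

```bash
python3 -m handwheel '{"translation":[[0.05,-0.2,0.15],[0.1,-0.39,0.35],[0.1,-0.39,0.6],[0.1,-0.39,0.8],[0.1,-0.39,0.87],[0.1,-0.39,0.87],[0.1,-0.39,0.87],[0.1,-0.39,0.87]],"rotation":[[0,0,0],[0,0,0],[0,0,0],[0,0,0],[0,0,0],[0,0,0],[0,0,0],[0,0,0]]}' 0.4
```

```text
time_s: 3.45
eef_pos: [0.4585, -0.0756, 0.0619]
ee_rot: [0.0, 1.0, -0.001, 0.001]
force: [0.6, -0.5, 0.1]
finger_gap: 0.0597
gripper_force: 0.0
```

```bash
python3 -m handwheel '{"translation":[[0,-0.02,0.12],[0,-0.02,0.25],[0,-0.02,0.36],[0,-0.02,0.36],[0,-0.02,0.36],[0,-0.02,0.36]],"rotation":[[0,0,0],[0,0,0],[0,0,0],[0,0,0],[0,0,0],[0,0,0]]}'
python3 -m handwheel '{"translation":[[0,0,0],[0,0,0],[0,0,0],[0,0,0],[0,0,0],[0,0,0],[0,0,0],[0,0,0]],"rotation":[[0,0,0],[0,0,0],[0,0,0],[0,0,0],[0,0,0],[0,0,0],[0,0,0],[0,0,0]]}' -1
```

```text
time_s: 3.95
eef_pos: [0.4588, -0.0721, 0.0083]
ee_rot: [0.0, 1.0, -0.0, 0.001]
force: [1.0, -0.4, 0.3]
finger_gap: 0.0599
gripper_force: 0.0
time_s: 4.62
eef_pos: [0.4577, -0.0717, 0.0069]
ee_rot: [0.0, 1.0, -0.0, -0.0]
force: [0.2, -0.7, -1.0]
finger_gap: -0.0002
gripper_force: 0.0
```

Run:
```python
from m import *
s=monitor.sense(); f=eyes.grab_frame('wrist'); cv2.imwrite('pics/w2.png',cv2.cvtColor(f['frame'],cv2.COLOR_RGB2BGR))
modules(f,'wrist',s); g=grab(); modules(g)
```

```text
red_module_1 0.92 px 279 237 cen [ 0.4658 -0.0695] circ [ 0.4629 -0.0697] r 32.4 z 0.0205 rgb [72. 30. 29.]
red_module_1 0.71 px 33 23 cen [0.575  0.0488] circ [0.5779 0.0491] r 35.7 z 0.0209 rgb [64. 26. 26.]
light_module_1 0.88 px 35 262 cen [0.4493 0.0718] circ [0.4511 0.0715] r 34.6 z 0.0194 rgb [65. 68. 66.]
light_module_1 0.87 px 155 309 cen [0.4203 0.0028] circ [0.4165 0.0017] r 30.6 z 0.0195 rgb [211. 191.  40.]
light_module_1 0.73 px 256 7 cen [ 0.5772 -0.0593] circ [ 0.5802 -0.0595] r 31.5 z 0.0212 rgb [143. 147. 145.]
red_module_1 0.74 px 254 179 cen [0.5787 0.051 ] circ [0.5787 0.0509] r 8.8 z 0.0217 rgb [93. 45. 45.]
red_module_1 0.72 px 212 285 cen [0.3741 0.1298] circ [0.3744 0.1302] r 13.8 z 0.0193 rgb [104.  98.  76.]
light_module_1 0.86 px 280 269 cen [0.4045 0.0014] circ [0.4044 0.0011] r 9.3 z 0.0212 rgb [252. 243. 108.]
light_module_1 0.82 px 219 209 cen [0.5202 0.1189] circ [0.5197 0.1189] r 10.0 z 0.0214 rgb [ 78. 204. 201.]
light_module_1 0.6 px 241 248 cen [0.4451 0.0753] circ [0.4445 0.0754] r 9.5 z 0.0212 rgb [105. 107. 107.]
light_module_1 0.59 px 311 173 cen [ 0.5908 -0.0607] circ [ 0.5906 -0.0611] r 9.2 z 0.0211 rgb [163. 165. 166.]
light_module_1 0.24 px 254 179 cen [0.5783 0.0508] circ [0.5784 0.0509] r 9.3 z 0.0217 rgb [96. 49. 49.]
```

View pics/w2.png

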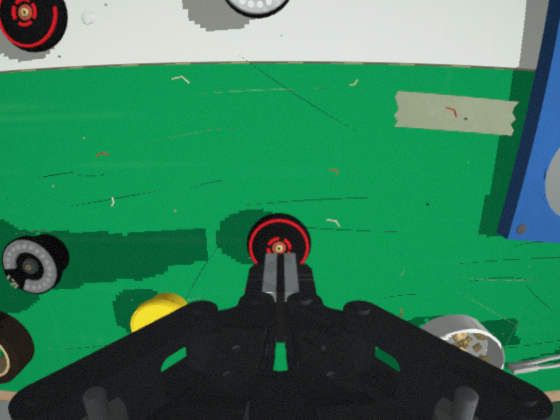

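Run:
```python
from m import *
s=monitor.sense(); f=eyes.grab_frame('wrist'); print(s['eef_pos'],s['force'],s['finger_gap'],np.array(f['T_tool_cam']).round(3))
for rc in [(220,275),(245,262),(256,270),(256,290),(262,270),(275,270),(290,270),(275,290),(200,275)]:
    print(rc, atdepth(f,rc,s).round(4))
```

```text
[ 0.45764652 -0.07177794  0.00687125] [-0.37249435  0.46922111 -0.50742154] -0.00011111114555952449 [[ 0.001 -0.958 -0.287  0.074]
 [ 1.     0.001 -0.001 -0.001]
 [ 0.001 -0.287  0.958 -0.182]
 [ 0.     0.     0.     1.   ]]
(220, 275) [ 0.4748 -0.0676  0.0201]
(245, 262) [ 0.461  -0.0605  0.0217]
(256, 270) [ 0.4696 -0.0659  0.0543]
(256, 290) [ 0.4695 -0.0747  0.0543]
(262, 270) [ 0.4695 -0.066   0.0601]
(275, 270) [ 0.4694 -0.0664  0.0717]
(290, 270) [ 0.4693 -0.0667  0.0829]
(275, 290) [ 0.4696 -0.0742  0.072 ]
(200, 275) [ 4.804e-01 -6.730e-02  3.000e-04]
```

Run:
```python
from m import *
s=monitor.sense(); f=eyes.grab_frame('side'); im=cv2.cvtColor(f['frame'],cv2.COLOR_RGB2BGR)
P=np.array([s['eef_pos']+[0,0,d] for d in (0,.045)]+[[.459,-.071,.022]])
uv=cv2.projectPoints(P,np.array(f['rvec'],float),np.array(f['tvec'],float),np.array(f['K'],float),np.array([f['k1'],0,0,0,0.]))[0][:,0]; print(uv)
u,v=uv[0].astype(int); x0,y0=max(u-110,0),max(v-110,0)
c=im[y0:y0+180,x0:x0+220]; print(x0,y0); cv2.imwrite('pics/s2.png',cv2.resize(c,None,fx=3,fy=3,interpolation=cv2.INTER_CUBIC))
w=eyes.grab_frame('wrist'); print([ (r,round(float(w['depth'][r,270]),4),round(float(w['depth'][r,290]),4)) for r in range(244,262,2)])
```

```text
[[266.2569712  246.91639252]
 [265.88423097 231.88447562]
 [266.56627276 241.46840584]]
156 136
[(244, 0.1794, 0.1804), (246, 0.182, 0.181), (248, 0.1833, 0.1808), (250, 0.1827, 0.183), (252, 0.1808, 0.1822), (254, 0.1495, 0.1485), (256, 0.1474, 0.1469), (258, 0.1447, 0.1448), (260, 0.1431, 0.1444)]
```

View pics/s2.png

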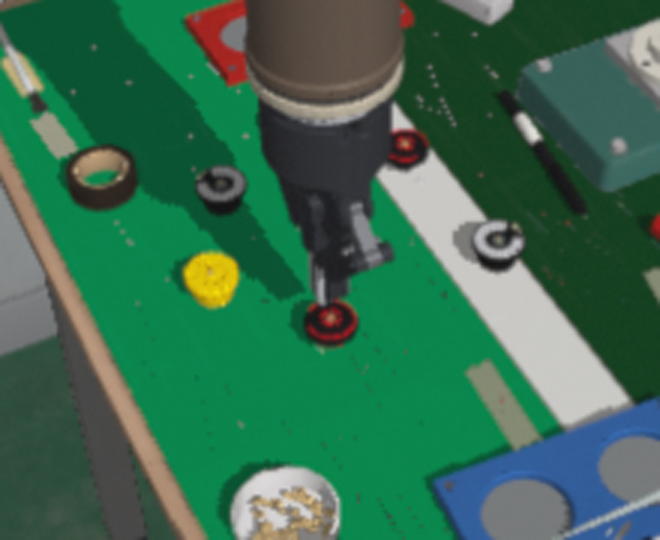

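The side crop shows the shut fingertips hovering above the red module (crop (325,300)). Wrist depth puts them about 45 mm behind the reported TCP, so the grasp closed on air above the module. I'll calibrate this offset: open, descend further in steps and re-measure the tips.

```bash
python3 -m handwheel '{"translation":[[0,0,0],[0,0,0],[0,0,0],[0,0,0],[0,0,0],[0,0,0.06],[0,0,0.12],[0,0,0.12]],"rotation":[[0,0,0],[0,0,0],[0,0,0],[0,0,0],[0,0,0],[0,0,0],[0,0,0],[0,0,0]]}' 0.3
python3 - <<'E'
from m import *
s=monitor.sense(); f=eyes.grab_frame('wrist'); cv2.imwrite('pics/w3.png',cv2.cvtColor(f['frame'],cv2.COLOR_RGB2BGR))
d=f['depth']
# points on gripper: world z of every pixel in depth <0.165 -> lowest per side
K=np.array(f['K']); rr,cc=np.mgrid[150:330:2,150:420:2]; 
pts=cv2.undistortPoints(np.stack([cc,rr],-1).reshape(-1,1,2).astype(float),K,np.array([f['k1'],0,0,0,0.]))[:,0]
Rc,o=campose(f,s); dep=d[rr,cc].ravel(); P=o+(np.c_[pts,np.ones(len(pts))]@Rc.T)*dep[:,None]
m=(dep>0)&(P[:,2]>.026)&(abs(P[:,0]-s['eef_pos'][0])<.016)
for sgn in (1,-1):
    q=P[m&(sgn*(P[:,1]-s['eef_pos'][1])>.005)]; i=q[:,2].argsort()[:8]; print(q[i].round(3))
modules(f,'wrist',s)
E
```

```text
time_s: 5.73
eef_pos: [0.4564, -0.0717, -0.0129]
ee_rot: [-0.0, 1.0, -0.0, -0.001]
force: [0.0, -0.5, -0.1]
finger_gap: 0.0557
gripper_force: 0.0
[[ 0.453 -0.042  0.031]
 [ 0.457 -0.043  0.032]
 [ 0.458 -0.043  0.032]
 [ 0.455 -0.042  0.032]
 [ 0.452 -0.042  0.032]
 [ 0.456 -0.043  0.032]
 [ 0.449 -0.042  0.033]
 [ 0.45  -0.042  0.033]]
[[ 0.457 -0.098  0.03 ]
 [ 0.457 -0.098  0.031]
 [ 0.456 -0.098  0.031]
 [ 0.455 -0.098  0.032]
 [ 0.452 -0.098  0.032]
 [ 0.454 -0.098  0.032]
 [ 0.453 -0.098  0.032]
 [ 0.449 -0.098  0.033]]
red_module_1 0.96 px 279 256 cen [ 0.4627 -0.0695] circ [ 0.4635 -0.0694] r 35.8 z 0.0206 rgb [53. 22. 22.]
red_module_1 0.91 px 18 19 cen [0.5707 0.0414] circ [0.5696 0.0406] r 29.4 z 0.0199 rgb [51. 20. 22.]
light_module_1 0.71 px 21 275 cen [0.45   0.0649] circ [0.4491 0.0673] r 34.5 z 0.0184 rgb [59. 61. 60.]
light_module_1 0.38 px 150 342 cen [ 4.116e-01 -2.000e-04] circ [ 0.412  -0.0013] r 33.1 z 0.0125 rgb [167. 153.  34.]
```

View pics/w3.png

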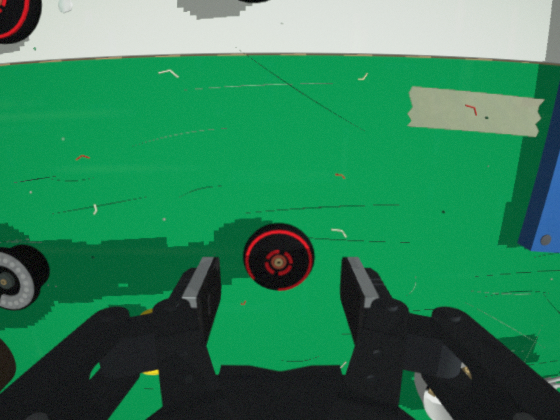

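```bash
python3 -m handwheel '{"translation":[[0.02,0,0.05],[0.02,0,0.1],[0.02,0,0.14],[0.02,0,0.14],[0.02,0,0.14]],"rotation":[[0,0,0],[0,0,0],[0,0,0],[0,0,0],[0,0,0]]}'
python3 -m handwheel '{"translation":[[0,0,0],[0,0,0],[0,0,0],[0,0,0],[0,0,0],[0,0,0]],"rotation":[[0,0,0],[0,0,0],[0,0,0],[0,0,0],[0,0,0],[0,0,0]]}' -1
```

```text
time_s: 6.3
eef_pos: [0.4601, -0.0717, -0.0327]
ee_rot: [-0.0, 1.0, -0.0, -0.001]
force: [0.0, 0.6, 0.3]
finger_gap: 0.0557
gripper_force: 0.0
time_s: 6.8
eef_pos: [0.4608, -0.0718, -0.0316]
ee_rot: [0.0, 1.0, -0.0, 0.0]
force: [-2.3, 1.0, 6.0]
finger_gap: 0.034
gripper_force: 59.2
```

Gripped. Lifting about 0.1 m and checking.

```bash
python3 -m handwheel '{"translation":[[0,0,-0.1],[0,0,-0.3],[0,0,-0.5],[0,0,-0.6],[0,0,-0.6],[0,0,-0.6]],"rotation":[[0,0,0],[0,0,0],[0,0,0],[0,0,0],[0,0,0],[0,0,0]]}'
python3 - <<'E'
from m import *
s=monitor.sense(); f=eyes.grab_frame('wrist'); cv2.imwrite('pics/w4.png',cv2.cvtColor(f['frame'],cv2.COLOR_RGB2BGR)[150:400,130:430])
modules(f,'wrist',s); print(s['eef_pos'], np.array(s['force']))
E
```

```text
time_s: 7.3
eef_pos: [0.4614, -0.072, 0.0587]
ee_rot: [0.0, 1.0, -0.0, 0.001]
force: [-0.2, -0.4, -0.6]
finger_gap: 0.0337
gripper_force: 59.8
red_module_1 0.59 px 280 281 cen [ 0.4143 -0.0704] circ [ 0.4142 -0.07  ] r 38.9 z 0.1107 rgb [48. 20. 21.]
red_module_1 0.35 px 262 20 cen [ 0.5877 -0.0593] circ [ 0.5905 -0.059 ] r 31.5 z 0.0205 rgb [132. 136. 135.]
light_module_1 0.94 px 81 237 cen [0.4482 0.0737] circ [0.449  0.0731] r 27.1 z 0.0198 rgb [75. 78. 76.]
light_module_1 0.91 px 261 20 cen [ 0.5878 -0.0593] circ [ 0.5906 -0.059 ] r 31.0 z 0.0205 rgb [134. 138. 136.]
light_module_1 0.81 px 181 285 cen [0.4109 0.0029] circ [0.4093 0.0012] r 25.7 z 0.0199 rgb [229. 210.  45.]
light_module_1 0.63 px 16 135 cen [0.5219 0.109 ] circ [0.5225 0.1128] r 28.4 z 0.0194 rgb [ 35. 160. 154.]
[ 0.46135635 -0.07197103  0.05865381] [-0.23616602 -0.36755187 -0.63915838]
```

View pics/w4.png

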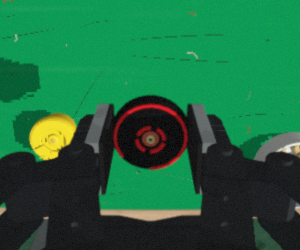

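Held level at picture centre (150,138). The module underside is at TCP + 0.032, so placing height is TCP z of about -0.026. Now to the near red pocket at (0.541, 0.232).

```bash
python3 -m handwheel '{"translation":[[0.05,-0.2,0],[0.12,-0.4,0],[0.18,-0.6,0],[0.24,-0.8,0],[0.3,-1,0],[0.3,-1,0]],"rotation":[[0,0,0],[0,0,0],[0,0,0],[0,0,0],[0,0,0],[0,0,0]]}' | head -2
python3 -m handwheel '{"translation":[[0.05,-0.2,0],[0.12,-0.4,0],[0.18,-0.6,0],[0.23,-0.8,0],[0.23,-1,0],[0.23,-1,0],[0.23,-1,0],[0.23,-1,0]],"rotation":[[0,0,0],[0,0,0],[0,0,0],[0,0,0],[0,0,0],[0,0,0],[0,0,0],[0,0,0]]}' | head -2
python3 - <<'E'
from m import *
s=monitor.sense(); f=eyes.grab_frame('wrist'); cv2.imwrite('pics/w5.png',cv2.cvtColor(f['frame'],cv2.COLOR_RGB2BGR)); print(s['eef_pos'])
for d in eyes.silhouettes('wrist','red_carrier')[:1]:
    hsv=cv2.cvtColor(f['frame'],cv2.COLOR_RGB2HSV); m=d['mask'].astype(np.uint8)
    cs,_=cv2.findContours(m,cv2.RETR_EXTERNAL,cv2.CHAIN_APPROX_NONE); full=cv2.drawContours(m*0,[cv2.convexHull(max(cs,key=cv2.contourArea))],-1,1,-1)
    k,_,st,ce=cv2.connectedComponentsWithStats(((hsv[...,1]<60)&(hsv[...,2]>90)&(full>0)).astype(np.uint8))
    for i in range(1,k):
        if st[i,4]>800: print(ce[i].round(),st[i],atz(f,ce[i][::-1],.005,s).round(4),atdepth(f,ce[i][::-1],s).round(4))
E
```

```text
time_s: 7.95
eef_pos: [0.5066, 0.0857, 0.0571]
time_s: 8.62
eef_pos: [0.5395, 0.2273, 0.0566]
[0.53946603 0.2272688  0.05658505]
[271.  95.] [ 231   54   81   84 5293] [0.6225 0.2348 0.005 ] [0.6225 0.2348 0.0055]
[273. 210.] [ 237  175   74   71 4044] [0.5425 0.2337 0.005 ] [0.5425 0.2337 0.005 ]
```

View pics/w5.png

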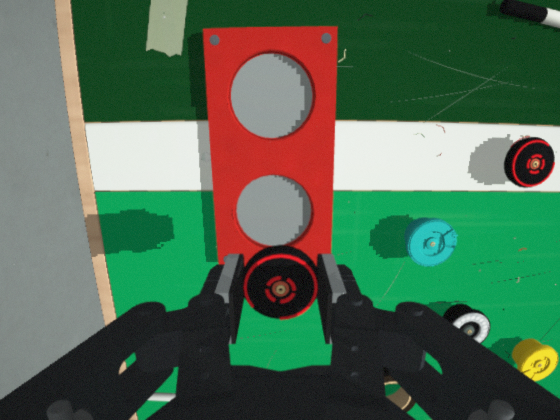

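The view shows the pockets at (271,95) and (273,210), with floors at 5 mm from depth. The held module is in line with them. Descending and releasing.

```bash
python3 -m handwheel '{"translation":[[0.015,-0.025,0.1],[0.015,-0.025,0.25],[0.015,-0.025,0.4],[0.015,-0.025,0.47],[0.015,-0.025,0.51],[0.015,-0.025,0.54],[0.015,-0.025,0.54],[0.015,-0.025,0.54]],"rotation":[[0,0,0],[0,0,0],[0,0,0],[0,0,0],[0,0,0],[0,0,0],[0,0,0],[0,0,0]]}'
```

```text
time_s: 9.38
eef_pos: [0.5431, 0.232, -0.0224]
ee_rot: [-0.0, 1.0, -0.0, 0.0]
force: [-0.1, 0.9, 0.2]
finger_gap: 0.0337
gripper_force: 60.0
```

```bash
python3 -m handwheel '{"translation":[[0,0,0.01],[0,0,0.022],[0,0,0.022],[0,0,0.022]],"rotation":[[0,0,0],[0,0,0],[0,0,0],[0,0,0]]}'
```

```text
time_s: 9.72
eef_pos: [0.5426, 0.232, -0.0262]
ee_rot: [-0.0, 1.0, -0.0, 0.0]
force: [0.3, 0.1, -1.1]
finger_gap: 0.0334
gripper_force: 60.0
```

```bash
python3 -m handwheel '{"translation":[[0,0,0],[0,0,0],[0,0,0],[0,0,0],[0,0,-0.1],[0,0,-0.3],[0,0,-0.5],[0,0,-0.57]],"rotation":[[0,0,0],[0,0,0],[0,0,0],[0,0,0],[0,0,0],[0,0,0],[0,0,0],[0,0,0]]}' 0.3
python3 - <<'E'
from m import *
s=monitor.sense(); f=eyes.grab_frame('wrist'); print(s['eef_pos']); modules(f,'wrist',s)
E
```

```text
time_s: 10.38
eef_pos: [0.5443, 0.2331, 0.063]
ee_rot: [-0.001, 1.0, -0.0, 0.002]
force: [0.6, 0.4, 0.8]
finger_gap: 0.0558
gripper_force: 0.0
[0.54433168 0.2330795  0.06296827]
red_module_1 0.84 px 282 222 cen [0.5422 0.2333] circ [0.5419 0.2331] r 25.9 z 0.0256 rgb [75. 30. 31.]
red_module_1 0.55 px 530 167 cen [0.5825 0.0588] circ [0.5829 0.059 ] r 26.4 z 0.0202 rgb [66. 27. 28.]
red_module_1 0.23 px 531 23 cen [0.6766 0.0734] circ [0.6749 0.0736] r 30.7 z 0.0092 rgb [59. 61. 59.]
light_module_1 0.93 px 433 244 cen [0.5253 0.1229] circ [0.5258 0.1228] r 25.2 z 0.0197 rgb [ 38. 165. 159.]
```

Placed in the pocket: top at 25.6 mm, centred at (0.542, 0.233). Next is the second red module at (0.579, 0.050).

```bash
python3 -m handwheel '{"translation":[[0.05,0.2,0],[0.1,0.4,0],[0.15,0.6,0],[0.2,0.8,0],[0.24,1,0],[0.24,1,0]],"rotation":[[0,0,0],[0,0,0],[0,0,0],[0,0,0],[0,0,0],[0,0,0]]}' | head -2
python3 -m handwheel '{"translation":[[0,0.12,0],[0,0.22,0],[0,0.22,0.1],[0,0.22,0.25],[0,0.22,0.35],[0,0.22,0.35],[0,0.22,0.35],[0,0.22,0.35]],"rotation":[[0,0,0],[0,0,0],[0,0,0],[0,0,0],[0,0,0],[0,0,0],[0,0,0],[0,0,0]]}'
python3 - <<'E'
from m import *
s=monitor.sense(); f=eyes.grab_frame('wrist'); print(s['eef_pos']); modules(f,'wrist',s)
E
```

```text
time_s: 11.03
eef_pos: [0.5788, 0.0729, 0.0572]
time_s: 11.7
eef_pos: [0.5784, 0.0492, 0.0067]
ee_rot: [0.0, 1.0, -0.0, -0.0]
force: [-0.1, -0.2, 0.1]
finger_gap: 0.0555
gripper_force: 0.0
[0.57844321 0.04917283 0.00667418]
red_module_1 0.84 px 276 241 cen [0.5842 0.0529] circ [0.5844 0.0527] r 32.4 z 0.0205 rgb [61. 28. 29.]
red_module_1 0.61 px 8 303 cen [0.5417 0.2184] circ [0.5418 0.2224] r 23.6 z 0.0225 rgb [34. 15. 16.]
```

```bash
python3 -m handwheel '{"translation":[[0.013,-0.01,0.1],[0.013,-0.01,0.2],[0.013,-0.01,0.265],[0.013,-0.01,0.265],[0.013,-0.01,0.265]],"rotation":[[0,0,0],[0,0,0],[0,0,0],[0,0,0],[0,0,0]]}'
python3 -m handwheel '{"translation":[[0,0,0],[0,0,0],[0,0,0],[0,0,0],[0,0,0],[0,0,0]],"rotation":[[0,0,0],[0,0,0],[0,0,0],[0,0,0],[0,0,0],[0,0,0]]}' -1
```

```text
time_s: 12.27
eef_pos: [0.5802, 0.0504, -0.0331]
ee_rot: [0.0, 1.0, -0.0, -0.0]
force: [0.9, -0.4, 0.0]
finger_gap: 0.0556
gripper_force: 0.0
time_s: 12.77
eef_pos: [0.5812, 0.0505, -0.0319]
ee_rot: [-0.0, 1.0, -0.0, 0.001]
force: [-2.5, -0.1, 6.0]
finger_gap: 0.0342
gripper_force: 59.2
```

```bash
python3 -m handwheel '{"translation":[[0,0,-0.1],[0,0,-0.3],[0,0,-0.5],[0,-0.1,-0.6],[0.1,-0.3,-0.6],[0.2,-0.5,-0.6],[0.27,-0.7,-0.6],[0.27,-0.9,-0.6]],"rotation":[[0,0,0],[0,0,0],[0,0,0],[0,0,0],[0,0,0],[0,0,0],[0,0,0],[0,0,0]]}' | head -2
python3 -m handwheel '{"translation":[[0,-0.15,0],[0,-0.31,0],[0,-0.31,0],[0,-0.31,0.1],[0,-0.31,0.25],[0,-0.31,0.35],[0,-0.31,0.35],[0,-0.31,0.35]],"rotation":[[0,0,0],[0,0,0],[0,0,0],[0,0,0],[0,0,0],[0,0,0],[0,0,0],[0,0,0]]}'
python3 - <<'E'
from m import *
s=monitor.sense(); f=eyes.grab_frame('wrist'); print(s['eef_pos'],s['finger_gap']); modules(f,'wrist',s)
E
```

```text
time_s: 13.43
eef_pos: [0.6234, 0.1865, 0.058]
time_s: 14.1
eef_pos: [0.6206, 0.2316, 0.0043]
ee_rot: [0.0, 1.0, -0.0, -0.001]
force: [0.1, -0.5, 0.1]
finger_gap: 0.0337
gripper_force: 59.8
[0.62057091 0.23157562 0.00432822] 0.03370264634712931
red_module_1 0.9 px 279 357 cen [0.5517 0.2334] circ [0.5473 0.2334] r 27.6 z 0.0244 rgb [57. 24. 26.]
red_module_1 0.58 px 280 279 cen [0.6049 0.2333] circ [0.6063 0.2335] r 41.2 z 0.0565 rgb [53. 24. 25.]
light_module_1 0.49 px 433 363 cen [0.5451 0.1376] circ [0.5441 0.1369] r 9.7 z 0.0071 rgb [20. 86. 82.]
```

Descend 0.0307 to about -0.0265, then release and lift.

```bash
python3 -m handwheel '{"translation":[[0.007,0,0.07],[0.007,0,0.13],[0.007,0,0.18],[0.007,0,0.205],[0.007,0,0.205],[0.007,0,0.205]],"rotation":[[0,0,0],[0,0,0],[0,0,0],[0,0,0],[0,0,0],[0,0,0]]}'
```

```text
time_s: 14.75
eef_pos: [0.6216, 0.2317, -0.0268]
ee_rot: [0.0, 1.0, -0.0, -0.0]
force: [-1.3, -1.2, 1.7]
finger_gap: 0.034
gripper_force: 59.9
```

```bash
python3 -m handwheel '{"translation":[[0,0,0],[0,0,0],[0,0,0],[0,0,0],[0,0,-0.1],[0,0,-0.3],[0,0,-0.5],[0,0,-0.57]],"rotation":[[0,0,0],[0,0,0],[0,0,0],[0,0,0],[0,0,0],[0,0,0],[0,0,0],[0,0,0]]}' 0.3
python3 - <<'E'
from m import *
s=monitor.sense(); f=eyes.grab_frame('wrist'); print(s['eef_pos']); modules(f,'wrist',s)
E
```

```text
time_s: 15.42
eef_pos: [0.6241, 0.2331, 0.0633]
ee_rot: [-0.001, 1.0, -0.0, 0.002]
force: [0.7, 1.1, 0.5]
finger_gap: 0.0558
gripper_force: 0.0
[0.62410527 0.23308468 0.06333687]
red_module_1 0.73 px 283 220 cen [0.6228 0.233 ] circ [0.6232 0.2326] r 25.6 z 0.0256 rgb [74. 32. 33.]
red_module_1 0.6 px 282 318 cen [0.5426 0.2335] circ [0.543  0.2333] r 22.2 z 0.0254 rgb [75. 31. 31.]
light_module_1 0.53 px 439 408 cen [0.444  0.0909] circ [0.4469 0.0905] r 15.5 z 0.0204 rgb [92. 96. 91.]
light_module_1 0.51 px 418 312 cen [0.5468 0.1264] circ [0.5461 0.1266] r 7.8 z 0.0061 rgb [20. 97. 92.]
```

```bash
python3 -m handwheel '{"translation":[[-0.2,0.18,0],[-0.4,0.36,0],[-0.6,0.54,0],[-0.8,0.72,0],[-1,0.9,0],[-1,0.9,0]],"rotation":[[0,0,0],[0,0,0],[0,0,0],[0,0,0],[0,0,0],[0,0,0]]}' | head -2
python3 -m handwheel '{"translation":[[-0.1,0.1,0],[-0.17,0.16,0],[-0.17,0.16,0.1],[-0.17,0.16,0.25],[-0.17,0.16,0.35],[-0.17,0.16,0.35],[-0.17,0.16,0.35],[-0.17,0.16,0.35]],"rotation":[[0,0,0],[0,0,0],[0,0,0],[0,0,0],[0,0,0],[0,0,0],[0,0,0],[0,0,0]]}'
python3 - <<'E'
from m import *
s=monitor.sense(); f=eyes.grab_frame('wrist'); print(s['eef_pos']); modules(f,'wrist',s)
E
```

```text
time_s: 16.07
eef_pos: [0.4631, 0.0899, 0.0566]
time_s: 16.73
eef_pos: [0.4464, 0.0731, 0.0067]
ee_rot: [0.0, 1.0, -0.0, -0.0]
force: [-0.4, 0.5, 0.8]
finger_gap: 0.0558
gripper_force: 0.0
[0.44640986 0.07314406 0.00667385]
red_module_1 0.52 px 2 83 cen [0.5364 0.2147] circ [0.5361 0.2159] r 22.0 z 0.0199 rgb [40. 22. 22.]
light_module_1 0.97 px 188 106 cen [0.5223 0.1191] circ [0.5224 0.119 ] r 38.8 z 0.0203 rgb [ 38. 170. 165.]
light_module_1 0.96 px 409 295 cen [4.184e-01 2.000e-04] circ [0.4164 0.0019] r 29.7 z 0.02 rgb [208. 188.  39.]
light_module_1 0.76 px 275 249 cen [0.448  0.0773] circ [0.4478 0.0773] r 33.4 z 0.0202 rgb [111. 116. 114.]
light_module_1 0.75 px 543 2 cen [ 0.5738 -0.0514] circ [ 0.5734 -0.0499] r 18.7 z 0.0195 rgb [37. 39. 38.]
```

```bash
python3 -m handwheel '{"translation":[[-0.006,-0.012,0.1],[-0.006,-0.012,0.2],[-0.006,-0.012,0.265],[-0.006,-0.012,0.265],[-0.006,-0.012,0.265]],"rotation":[[0,0,0],[0,0,0],[0,0,0],[0,0,0],[0,0,0]]}'
python3 -m handwheel '{"translation":[[0,0,0],[0,0,0],[0,0,0],[0,0,0],[0,0,0],[0,0,0]],"rotation":[[0,0,0],[0,0,0],[0,0,0],[0,0,0],[0,0,0],[0,0,0]]}' -1
```

```text
time_s: 17.3
eef_pos: [0.4454, 0.0747, -0.0331]
ee_rot: [0.0, 1.0, -0.0, -0.0]
force: [-0.4, -0.1, 0.7]
finger_gap: 0.0553
gripper_force: 0.0
time_s: 17.8
eef_pos: [0.4461, 0.0749, -0.0321]
ee_rot: [-0.0, 1.0, -0.0, 0.001]
force: [-1.6, -1.0, 7.9]
finger_gap: 0.0339
gripper_force: 58.9
```

```bash
python3 -m handwheel '{"translation":[[0,0,-0.1],[0,0,-0.3],[0,0,-0.5],[0,0.1,-0.6],[0.1,0.3,-0.6],[0.2,0.5,-0.6],[0.25,0.7,-0.6],[0.25,0.9,-0.6]],"rotation":[[0,0,0],[0,0,0],[0,0,0],[0,0,0],[0,0,0],[0,0,0],[0,0,0],[0,0,0]]}' | head -2
python3 -m handwheel '{"translation":[[0.02,0.2,0],[0.04,0.4,0],[0.06,0.6,0],[0.08,0.8,0],[0.1,1,0],[0.1,1,0]],"rotation":[[0,0,0],[0,0,0],[0,0,0],[0,0,0],[0,0,0],[0,0,0]]}' | head -2
python3 -m handwheel '{"translation":[[0,0.15,0],[0,0.3,0],[0,0.3,0],[0,0.3,0],[0,0.3,0]],"rotation":[[0,0,0],[0,0,0],[0,0,0],[0,0,0],[0,0,0]]}'
python3 - <<'E'
from m import *
s=monitor.sense(); f=eyes.grab_frame('wrist'); cv2.imwrite('pics/w6.png',cv2.cvtColor(f['frame'],cv2.COLOR_RGB2BGR)); print(s['eef_pos'],s['finger_gap'])
for d in eyes.silhouettes('wrist','blue_carrier')[:1]:
    hsv=cv2.cvtColor(f['frame'],cv2.COLOR_RGB2HSV); m=d['mask'].astype(np.uint8)
    cs,_=cv2.findContours(m,cv2.RETR_EXTERNAL,cv2.CHAIN_APPROX_NONE); full=cv2.drawContours(m*0,[cv2.convexHull(max(cs,key=cv2.contourArea))],-1,1,-1)
    k,_,st,ce=cv2.connectedComponentsWithStats(((hsv[...,1]<60)&(hsv[...,2]>90)&(full>0)).astype(np.uint8))
    for i in range(1,k):
        if st[i,4]>800: print(ce[i].round(),st[i],atz(f,ce[i][::-1],.005,s).round(4),atdepth(f,ce[i][::-1],s).round(4))
E
```

```text
time_s: 18.47
eef_pos: [0.4853, -0.0617, 0.058]
time_s: 18.97
eef_pos: [0.4978, -0.2179, 0.0576]
time_s: 19.38
eef_pos: [0.498, -0.2546, 0.0572]
ee_rot: [-0.0, 1.0, -0.0, 0.0]
force: [0.4, 0.6, -0.9]
finger_gap: 0.034
gripper_force: 59.9
[ 0.49798995 -0.25458588  0.05717318] 0.03403383533926297
[282.  99.] [ 246   58   75   83 4746] [ 0.5785 -0.2546  0.005 ] [ 0.5784 -0.2546  0.0054]
[273. 212.] [ 240  178   66   68 3458] [ 0.4994 -0.2478  0.005 ] [ 0.4995 -0.2478  0.0051]
```

View pics/w6.png

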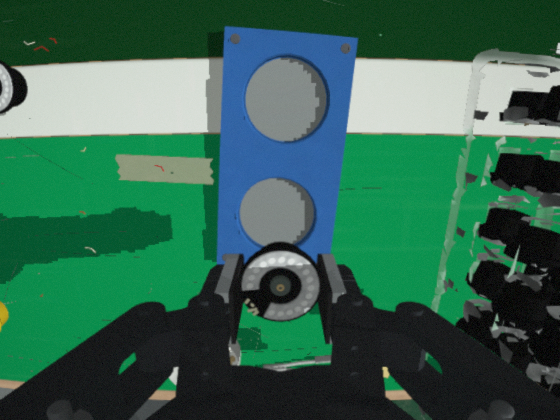

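The view shows the blue pockets at (286,98) and (278,212), counting in the shaded rims, with floors at 5 mm. The module is aligned with the near pocket. The clear bin on the right is well away.

```bash
python3 -m handwheel '{"translation":[[0,0,0.1],[0,0,0.25],[0,0,0.4],[0,0,0.47],[0,0,0.52],[0,0,0.555],[0,0,0.555],[0,0,0.555]],"rotation":[[0,0,0],[0,0,0],[0,0,0],[0,0,0],[0,0,0],[0,0,0],[0,0,0],[0,0,0]]}'
```

```text
time_s: 20.15
eef_pos: [0.4986, -0.2552, -0.0258]
ee_rot: [0.0, 1.0, 0.0, 0.0]
force: [0.4, -0.5, -1.0]
finger_gap: 0.0339
gripper_force: 60.2
```

```bash
python3 -m handwheel '{"translation":[[0,0,0.007],[0,0,0.007],[0,0,0.007]],"rotation":[[0,0,0],[0,0,0],[0,0,0]]}' | head -2
python3 -m handwheel '{"translation":[[0,0,0],[0,0,0],[0,0,0],[0,0,0],[0,0,-0.1],[0,0,-0.3],[0,0,-0.5],[0,0,-0.57]],"rotation":[[0,0,0],[0,0,0],[0,0,0],[0,0,0],[0,0,0],[0,0,0],[0,0,0],[0,0,0]]}' 0.3
python3 - <<'E'
from m import *
s=monitor.sense(); f=eyes.grab_frame('wrist'); print(s['eef_pos']); modules(f,'wrist',s)
E
```

```text
time_s: 20.4
eef_pos: [0.4983, -0.2554, -0.027]
time_s: 21.07
eef_pos: [0.4999, -0.2559, 0.0617]
ee_rot: [0.001, 1.0, -0.0, 0.002]
force: [1.4, 0.3, -0.2]
finger_gap: 0.0556
gripper_force: 0.0
[ 0.49988726 -0.25589529  0.06174419]
light_module_1 0.7 px 279 222 cen [ 0.4979 -0.254 ] circ [ 0.4979 -0.254 ] r 26.6 z 0.0251 rgb [121. 125. 123.]
light_module_1 0.59 px 12 91 cen [ 0.59   -0.0748] circ [ 0.5909 -0.0685] r 26.3 z 0.0195 rgb [92. 95. 94.]
```

```bash
python3 -m handwheel '{"translation":[[0.12,-0.2,0],[0.25,-0.4,0],[0.37,-0.6,0],[0.5,-0.8,0],[0.62,-1,0],[0.62,-1,0]],"rotation":[[0,0,0],[0,0,0],[0,0,0],[0,0,0],[0,0,0],[0,0,0]]}' | head -2
python3 -m handwheel '{"translation":[[0,-0.15,0],[0,-0.29,0],[0,-0.29,0.1],[0,-0.29,0.25],[0,-0.29,0.35],[0,-0.29,0.35],[0,-0.29,0.35],[0,-0.29,0.35]],"rotation":[[0,0,0],[0,0,0],[0,0,0],[0,0,0],[0,0,0],[0,0,0],[0,0,0],[0,0,0]]}'
python3 - <<'E'
from m import *
s=monitor.sense(); f=eyes.grab_frame('wrist'); print(s['eef_pos']); modules(f,'wrist',s)
E
```

```text
time_s: 21.72
eef_pos: [0.5939, -0.0957, 0.0567]
time_s: 22.38
eef_pos: [0.591, -0.0619, 0.0056]
ee_rot: [-0.0, 1.0, -0.0, -0.0]
force: [0.3, 0.3, 0.2]
finger_gap: 0.0552
gripper_force: 0.0
[ 0.59102471 -0.06189425  0.00562598]
light_module_1 0.86 px 18 338 cen [0.5289 0.1069] circ [0.5285 0.1098] r 28.0 z 0.018 rgb [ 35. 152. 147.]
light_module_1 0.72 px 279 246 cen [ 0.5942 -0.0597] circ [ 0.5941 -0.0598] r 33.1 z 0.0202 rgb [119. 123. 121.]
light_module_1 0.68 px 548 364 cen [ 0.5079 -0.2382] circ [ 0.5045 -0.2436] r 24.1 z 0.0188 rgb [44. 45. 45.]
```

```bash
python3 -m handwheel '{"translation":[[0.006,0,0.1],[0.006,0,0.2],[0.006,0,0.258],[0.006,0,0.258],[0.006,0,0.258]],"rotation":[[0,0,0],[0,0,0],[0,0,0],[0,0,0],[0,0,0]]}'
python3 -m handwheel '{"translation":[[0,0,0],[0,0,0],[0,0,0],[0,0,0],[0,0,0],[0,0,0]],"rotation":[[0,0,0],[0,0,0],[0,0,0],[0,0,0],[0,0,0],[0,0,0]]}' -1
```

```text
time_s: 22.95
eef_pos: [0.5918, -0.0618, -0.033]
ee_rot: [0.0, 1.0, -0.0, -0.0]
force: [-0.0, 0.5, -0.3]
finger_gap: 0.0554
gripper_force: 0.0
time_s: 23.45
eef_pos: [0.5928, -0.0618, -0.0318]
ee_rot: [0.0, 1.0, -0.0, 0.001]
force: [-1.1, -0.6, 5.7]
finger_gap: 0.0337
gripper_force: 59.2
```

```bash
python3 -m handwheel '{"translation":[[0,0,-0.1],[0,0,-0.3],[0,0,-0.5],[0,0.1,-0.6],[-0.03,0.3,-0.6],[-0.06,0.5,-0.6],[-0.09,0.7,-0.6],[-0.09,0.9,-0.6]],"rotation":[[0,0,0],[0,0,0],[0,0,0],[0,0,0],[0,0,0],[0,0,0],[0,0,0],[0,0,0]]}' | head -2
python3 -m handwheel '{"translation":[[0,0.2,0],[0,0.42,0],[0,0.42,0],[0,0.42,0.1],[0,0.42,0.25],[0,0.42,0.35],[0,0.42,0.35],[0,0.42,0.35]],"rotation":[[0,0,0],[0,0,0],[0,0,0],[0,0,0],[0,0,0],[0,0,0],[0,0,0],[0,0,0]]}'
```

```text
time_s: 24.12
eef_pos: [0.5777, -0.1983, 0.0579]
time_s: 24.78
eef_pos: [0.578, -0.2595, 0.0044]
ee_rot: [-0.0, 1.0, -0.0, -0.0]
force: [-0.0, 0.2, -0.0]
finger_gap: 0.034
gripper_force: 59.8
```

```bash
python3 -m handwheel '{"translation":[[0,0,0.07],[0,0,0.13],[0,0,0.18],[0,0,0.206],[0,0,0.206],[0,0,0.206]],"rotation":[[0,0,0],[0,0,0],[0,0,0],[0,0,0],[0,0,0],[0,0,0]]}'
```

```text
time_s: 25.28
eef_pos: [0.5784, -0.2597, -0.0267]
ee_rot: [0.0, 1.0, -0.0, -0.0]
force: [0.4, -0.1, -0.3]
finger_gap: 0.0337
gripper_force: 59.9
```

Release, lift, retreat clear of the top camera's view and check.

```bash
python3 -m handwheel '{"translation":[[0,0,0],[0,0,0],[0,0,0],[0,0,0],[0,0,-0.1],[0,0,-0.3],[0,0,-0.5],[0,0,-0.7]],"rotation":[[0,0,0],[0,0,0],[0,0,0],[0,0,0],[0,0,0],[0,0,0],[0,0,0],[0,0,0]]}' 0.3 | head -2
python3 -m handwheel '{"translation":[[0,-0.2,-0.1],[0,-0.4,-0.2],[0,-0.6,-0.3],[-0.2,-0.8,-0.3],[-0.4,-1,-0.3],[-0.6,-1,-0.3],[-0.6,-1,-0.3],[-0.6,-1,-0.3]],"rotation":[[0,0,0],[0,0,0],[0,0,0],[0,0,0],[0,0,0],[0,0,0],[0,0,0],[0,0,0]]}'
python3 - <<'E'
from m import *
f=grab(); cv2.imwrite('pics/end.png',cv2.resize(cv2.cvtColor(f['frame'],cv2.COLOR_RGB2BGR)[110:320,100:480],None,fx=2.1,fy=2.1,interpolation=cv2.INTER_CUBIC)); modules(f)
s=monitor.sense(); w=eyes.grab_frame('wrist'); print('wrist'); modules(w,'wrist',s)
E
```

```text
time_s: 25.95
eef_pos: [0.578, -0.2596, 0.0794]
time_s: 26.62
eef_pos: [0.487, -0.1095, 0.1238]
ee_rot: [0.0, 1.0, 0.0, -0.0]
force: [1.3, -0.1, 0.5]
finger_gap: 0.0552
gripper_force: 0.0
red_module_1 0.84 px 164 158 cen [0.6207 0.23  ] circ [0.6208 0.2297] r 9.3 z 0.0265 rgb [95. 46. 46.]
red_module_1 0.57 px 162 199 cen [0.5401 0.2302] circ [0.5402 0.2304] r 9.1 z 0.0264 rgb [93. 43. 44.]
light_module_1 0.71 px 219 209 cen [0.5205 0.1184] circ [0.5204 0.1183] r 9.7 z 0.0214 rgb [ 79. 206. 203.]
light_module_1 0.57 px 279 269 cen [0.4049 0.0015] circ [0.4052 0.0016] r 9.5 z 0.0212 rgb [252. 243. 108.]
wrist
light_module_1 0.87 px 443 187 cen [ 0.4984 -0.2533] circ [ 0.4991 -0.2534] r 21.9 z 0.0251 rgb [111. 115. 113.]
light_module_1 0.7 px 164 277 cen [0.4103 0.0023] circ [0.4099 0.001 ] r 19.8 z 0.0198 rgb [215. 192.  39.]
light_module_1 0.61 px 31 161 cen [0.5231 0.1147] circ [0.5242 0.1141] r 22.8 z 0.02 rgb [ 31. 148. 143.]
light_module_1 0.58 px 460 94 cen [ 0.5783 -0.2576] circ [ 0.5789 -0.2565] r 24.3 z 0.0249 rgb [109. 112. 110.]
```

View pics/end.png

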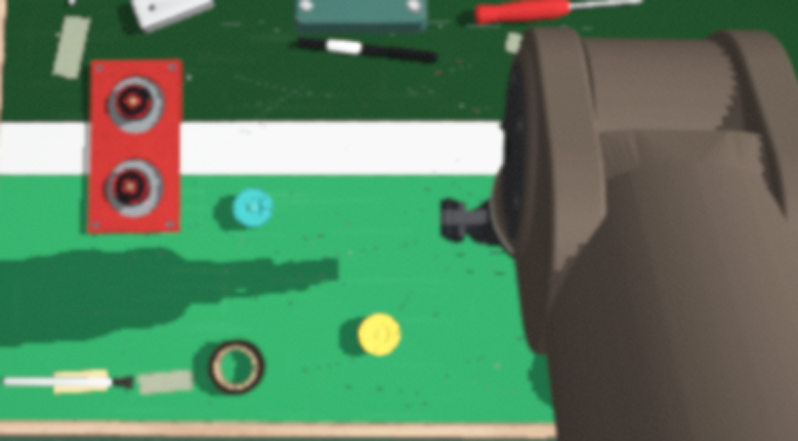

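The final top view shows both reds in the red pockets at crop (133,102) and (132,187). The tape (236,367), pen (365,49), turquoise and yellow are where they were. The wrist view finds both light modules in the blue pockets, tops level at 25 mm. The tin was never approached.

```bash
python3 -c "
from plant import job; print(job.finish_job())"
```

```text
the job is handed in; nothing more can be done
None
```

The job is handed in: both red modules are in the red carrier and both light-grey ones in the blue, each flat in its pocket. The tape, tin and pen were left alone, and it took about 27 s of the 99 s allowed.

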